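Empty the scoop tray of wood rounds into the craft box

ROBOT

A 6-joint arm with a two-finger parallel gripper is mounted at the origin on the work surface. World frame = base frame: x ahead of the robot, y to its left, z up, the work surface at z = 0. Lengths are in m, angles in degrees, forces in N, time in s.
With the tool pointing down it reaches from about 0.35 to 0.775 m from the base axis. Payload 7.3 kg.
Tool frame: the origin (TCP) lies at the very end of the fingers, on their centre line; the grasp point (between the pads) lies 19 mm behind it; y points along the fingers, z is the direction in which the jaws open and shut, and the axes are right-handed (so a half turn about y gives the same grasp; the last joint's range is limited). The gripper opens to 92 mm and grips with 3 to 60 N. Pads are 19 mm wide; open, the fingers measure 130 mm over their backs; the gripper's body (75 mm by 190 mm) begins 47 mm behind the grasp point.
Start: joints at [-80.73, 19.595, 87.324, -0, 73.075, -8.365], TCP at [0.159, -0.5, 0.227] pointing down, gripper open.
Joint ranges: [-145.02, 145.02], [-44.19, 115.74], [2.07, 154.8], [-57.11, 237.11], [16.16, 152.29], [-177.93, 177.93]. Speed limits (degrees/s): [147.25, 147.25, 180, 180, 180, 180].

INTERFACE

Orientations are given as a 3x3 rotation matrix whose columns are the frame's x, y, z axes.
In Python, from plant import env gives the robot as it stands.
- The arm moves only by the tool jog_arm, never from a script. Its argument "targets" is a list that holds one entry, the list of rows, each a list of 7 numbers: the shift along the tool's x, y, z in m, then the turn, a rotation vector about the tool's x, y, z in degrees, then the closure, from 0 (fully open) to 1 (shut). In form: [[[dx, dy, dz, ax, ay, az, jaw], ...]]. A call has 1 to 20 rows; each row is the pose to reach, as a shift and turn from the pose measured when the call began, along the tool's axes at that moment; what a row does not reach only later rows make up. A row lasts 1/8 s, in which the tool goes at most 62.5 mm and 10.7 degrees, less where a joint would pass 70% of its speed; a pose out of reach is approached as far as the arm can. A call with a gripper value outside its range is refused whole. The fingers move at their own pace and stop on an object; the grip force is fixed at half the most. Time passes only in rows, so rows that repeat a pose let the fingers close. It gives the time, the measured TCP pose, the force and the opening at its end, in the units of the state.
- env.read_state(): the state, without advancing time (a new reading comes with each control period).
- env.camera(name): name is "scene" or "top" or "wrist"; returns a dict with "image" (420x560x3 uint8, red, green, blue), "intrinsics" (3x3 intrinsics, pixels), "distortion" ([k1, k2, p1, p2, k3] as OpenCV has them; the pictures are not rectified), "R" (3x3) and "t" (3): a world point X has camera coordinates R X + t; the wrist camera has in their place "T_tool_cam" (4x4, takes a point from camera to tool coordinates, whose origin is the TCP and whose axes are the tool frame's). Camera axes: x right, y down, z forward; pixel columns grow to the right and rows downward; lengths in m; the calibration is good to about 2 mm. A picture is of the moment at which its call begins: read the wrist's pose just before it. There is no depth.
- env.close_job(): hands the job in, once; it reports no verdict.
The state is a dict: "clock": time; "joint_positions": joint angles; "dq": joint speeds; "joint_torque": joint torques, N m; "eef_pos": TCP position; "orientation": TCP orientation; "force": force on the tool from outside, world axes, zero at the start; "ft_torque": the same for the moment, N m; "grip_width": opening from 0.0 (shut) to 1.0 (fully open).
Only numpy, scipy, OpenCV 4.12 (cv2) and the standard library are available. Lean on these libraries where they do the work, as an engineer would, in place of code of your own. Each camera call takes 0.05 s, during which the arm holds its last target.

TASK

Take the green scoop tray by its wooden bar handle, draw it up out of its holder with the four wood rounds still in it, carry it over to the open wooden box and tip it nose down so that all four rounds slide into the box. Finish while still holding the tray up by your gripper, nose well down, over the box and wholly above its rim, touching neither the box nor the rounds, so that one can see it is empty. Leave the other things on the table as they are.

Things in the scene. Friction and masses are not known exactly. Their poses are not given: they have to be found in the camera images.
- tray: green metal scoop tray, 118 mm long, 92 wide, side and back walls 4 mm thick, 32 high, nose open without lip; 0.21 to 0.34 kg; two side uprights carry a wooden bar handle over it. Origin: centre of its underside; x from nose to back (nose at x = -59 mm), y along the bar, z up. Starts level in its holder, nose towards the robot within 0.5 rad, four rounds in it
- handle (a point): middle of the wooden bar handle, 76 mm above the tray's underside, halfway along the tray; axes as the tray's. The bar runs along y, 84 mm between the uprights, is 16 mm thick (x) and 18 mm high (z), and is free in front, behind and above; below it are 63 mm down to the tray's floor
- nose (a point): middle of the lower front edge of the tray's open nose (tray x = -59 mm, at its underside); axes as the tray's
- holder: wooden holder, fixed: a shallow well, outside 140 x 114 mm, 30 mm high, walls and floor 8 mm, in which the tray stands with 3 mm clearance all round, sunk 22 mm; the tray comes out straight up. Origin: centre of its underside, z up, long side x. Holder and box swap sides from run to run
- box: open dark reddish-brown wooden box, fixed to the table, outside 200 (x) x 170 (y) x 50 mm high, walls and floor 7 mm, no lid, brass latch on the side facing the robot. Origin: centre of its underside, z up; x points away from the robot within about 0.45 rad
- pencil: bystander: orange flat pencil lying on the table, 170 x 7 x 7 mm; origin: centre of its underside
- paint_jar: bystander: blue paint jar with white cap, 52 mm across, 60 mm high; origin: centre of its underside
- cup: bystander: white cup, 64 mm across, 75 mm high; origin: centre of its underside
- brush: bystander: brush lying on the table, 170 mm long; origin on its underside
- log: bystander: thick piece of branch with bark, 52 mm across, 38 mm high, standing; origin: centre of its underside
- glue_stick: bystander: white glue stick with yellow cap, 27 mm across, 90 mm high, standing; origin: centre of its underside
- round0: wood round (slice of a branch with dark bark and pale cut faces), a disc 28 mm across and 18 mm thick, 12 g, lying loose in the tray; origin: centre of the cut face that is below at the start. The rounds rest while the tray is level and slide once it is tipped to about 17 to 23 degrees; they fit under the handle
- round0_mid (a point): centre of that round
- round1: wood round (slice of a branch with dark bark and pale cut faces), a disc 28 mm across and 18 mm thick, 12 g, lying loose in the tray; origin: centre of the cut face that is below at the start. The rounds rest while the tray is level and slide once it is tipped to about 17 to 23 degrees; they fit under the handle
- round1_mid (a point): centre of that round
- round2: wood round (slice of a branch with dark bark and pale cut faces), a disc 28 mm across and 18 mm thick, 12 g, lying loose in the tray; origin: centre of the cut face that is below at the start. The rounds rest while the tray is level and slide once it is tipped to about 17 to 23 degrees; they fit under the handle
- round2_mid (a point): centre of that round
- round3: wood round (slice of a branch with dark bark and pale cut faces), a disc 28 mm across and 18 mm thick, 12 g, lying loose in the tray; origin: centre of the cut face that is below at the start. The rounds rest while the tray is level and slide once it is tipped to about 17 to 23 degrees; they fit under the handle
- round3_mid (a point): centre of that round
There are look-alikes about, which are no part of the job. Several things have the shape of the tray; the one meant has the colours described above.

How it is judged (in metres and radians):
On the way, in this order (a step that is already met when the one before it is completed fails the run):
1. the tray is drawn up clear of its holder (its underside 40 mm or more above the table), held by the fingers, with all four rounds still in it (height (world z) of tray above 0.04 m and contact force between tray and holder below 0.3 N and contact force between the fingers and tray above 1 N and x of round0_mid in the frame of tray between -0.06 and 0.06 m and y of round0_mid in the frame of tray between -0.046 and 0.046 m and z of round0_mid in the frame of tray between 0 and 0.05 m and x of round1_mid in the frame of tray between -0.06 and 0.06 m and y of round1_mid in the frame of tray between -0.046 and 0.046 m and z of round1_mid in the frame of tray between 0 and 0.05 m and x of round2_mid in the frame of tray between -0.06 and 0.06 m and y of round2_mid in the frame of tray between -0.046 and 0.046 m and z of round2_mid in the frame of tray between 0 and 0.05 m and x of round3_mid in the frame of tray between -0.06 and 0.06 m and y of round3_mid in the frame of tray between -0.046 and 0.046 m and z of round3_mid in the frame of tray between 0 and 0.05 m), for 0.2 s.
2. all four rounds are in the box while the fingers hold the tray raised nose down over the box (x of round0_mid in the frame of box between -0.095 and 0.095 m and y of round0_mid in the frame of box between -0.08 and 0.08 m and z of round0_mid in the frame of box between 0.005 and 0.055 m and x of round1_mid in the frame of box between -0.095 and 0.095 m and y of round1_mid in the frame of box between -0.08 and 0.08 m and z of round1_mid in the frame of box between 0.005 and 0.055 m and x of round2_mid in the frame of box between -0.095 and 0.095 m and y of round2_mid in the frame of box between -0.08 and 0.08 m and z of round2_mid in the frame of box between 0.005 and 0.055 m and x of round3_mid in the frame of box between -0.095 and 0.095 m and y of round3_mid in the frame of box between -0.08 and 0.08 m and z of round3_mid in the frame of box between 0.005 and 0.055 m and contact force between the fingers and tray above 1 N and angle between tray's own x axis and vertical below 1.134 rad and height (world z) of nose above 0.055 m and height (world z) of handle above 0.1 m and horizontal distance between handle and box below 0.13 m and horizontal distance between nose and box below 0.12 m), for 0.2 s.
At the end, for the whole second after the job is handed in: All four rounds at rest inside the box. The gripper holds the tray still (over 1 N), nose 25 degrees or more below level and 5 mm or more above the box's rim (55 mm over the table), handle within 130 mm and nose within 120 mm of the box's middle seen from above, not touching box, holder or rounds (all of step 2 and contact force between tray and box below 0.1 N and contact force between tray and holder below 0.1 N and contact force between tray and round0 below 0.1 N and contact force between tray and round1 below 0.1 N and contact force between tray and round2 below 0.1 N and contact force between tray and round3 below 0.1 N and linear speed of each of tray, round0, round1, round2, round3 below 0.03 m/s); the arm keeps its last pose, push and grip.
It fails at once if a bystander on the table (pencil, paint jar, cup, brush, branch piece, glue stick) is shifted by more than 25 mm (distance of any of pencil, paint_jar, cup, brush, log, glue_stick from where it was at the start of the episode above 0.025 m).
It also fails if it takes over 42 s, if anything falls off the work surface, if the arm or the gripper's body presses on something with over 40 N, if the wrist force passes 120 N, or if a joint passes its speed limit or range.

## Working session

There is one attempt and no reset: what is moved stays moved. The work goes in short steps, Python scripts to look and compute and a tool call to move; the robot and the scene stay as the last step left them, time stands still between calls to the robot, and variables do not carry over. Pictures are saved under pics/ and viewed, and the job is handed in when it is done.

Besides the shell and the picture viewer there is one more tool, called after ">>>" as name(argument=value, ...) on one line, values as JSON. jog_arm: Moves the arm, as the interface text tells. Its arguments: {"type":"object","properties":{"targets":{"type":"array","items":{"type":"array","items":{"type":"array","items":{"type":"number"}}}}},"required":["targets"]}

```bash
ls; mkdir -p pics
python3 - <<'E'
from plant import env
import cv2
s=env.read_state()
print(s)
for n in ["scene","top"]:
    c=env.camera(n); cv2.imwrite(f"pics/{n}0.png",cv2.cvtColor(c["image"],cv2.COLOR_RGB2BGR))
    print(n,c["intrinsics"],c["distortion"],c["R"],c["t"])
E
```

```text
pics
{'clock': 0.0, 'joint_positions': array([-8.07267555e+01,  1.96374420e+01,  8.73781772e+01, -7.67321664e-04,
        7.30765264e+01, -8.36488234e+00]), 'dq': array([ 0.04026089, -0.09930609,  0.0511426 , -0.064177  , -0.00581299,
       -0.07925632]), 'joint_torque': array([ 6.37539506e-05, -4.31239700e+01, -2.44218099e+01,  7.16726203e-02,
        5.60436677e-02, -1.22687366e-04]), 'eef_pos': array([ 0.15902769, -0.49988804,  0.22603011]), 'orientation': array([[-9.52988094e-01, -2.71802148e-04,  3.03007623e-01],
       [-3.03007664e-01,  1.58516165e-03, -9.52986801e-01],
       [-2.21292204e-04, -9.99998707e-01, -1.59299831e-03]]), 'force': array([-0.10504386,  0.55618374,  0.0029405 ]), 'ft_torque': array([-0.03558665, -0.03709216, -0.05397537]), 'grip_width': 1.0025148188796202}
scene [[482.32485402   0.         278.67676553]
 [  0.         482.32485402 200.72583552]
 [  0.           0.           1.        ]] [-0.04973621  0.          0.          0.          0.        ] [[ 0.84388847  0.53632121  0.01455376]
 [ 0.35704846 -0.54114653 -0.76136511]
 [-0.40046054  0.64770363 -0.64815998]] [-0.41663537 -0.1346315   1.44731679]
top [[508.9232142    0.         280.1012974 ]
 [  0.         508.9232142  212.67994252]
 [  0.           0.           1.        ]] [0.01664202 0.         0.         0.         0.        ] [[ 0.00564981 -0.99995984  0.00695678]
 [-0.99623835 -0.00623009 -0.08643113]
 [ 0.086471   -0.00644229 -0.99623354]] [0.00424769 0.50411668 1.3775804 ]
```

View pics/top0.png

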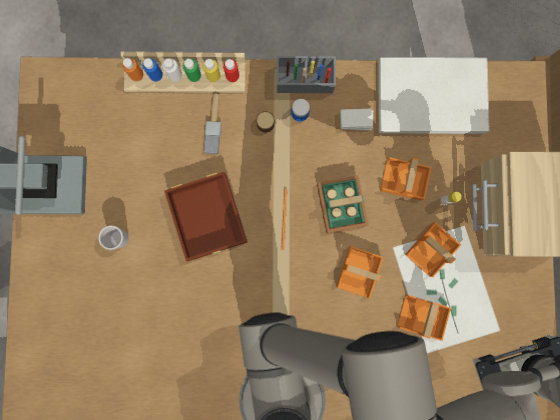

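View pics/scene0.png

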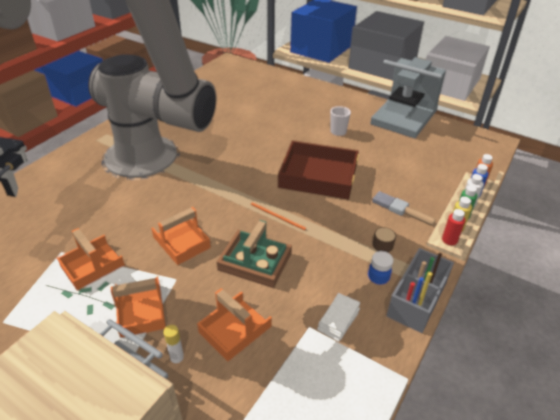

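Run:
```python
import cv2
a=cv2.imread("pics/top0.png");b=cv2.imread("pics/scene0.png")
c1=cv2.resize(a[165:245,305:380],None,fx=7,fy=7,interpolation=cv2.INTER_CUBIC)
c2=cv2.resize(b[215:285,210:300],None,fx=7,fy=7,interpolation=cv2.INTER_CUBIC)
cv2.imwrite("pics/c1.png",c1);cv2.imwrite("pics/c2.png",c2)
```

```text
(no output)
```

View pics/c1.png

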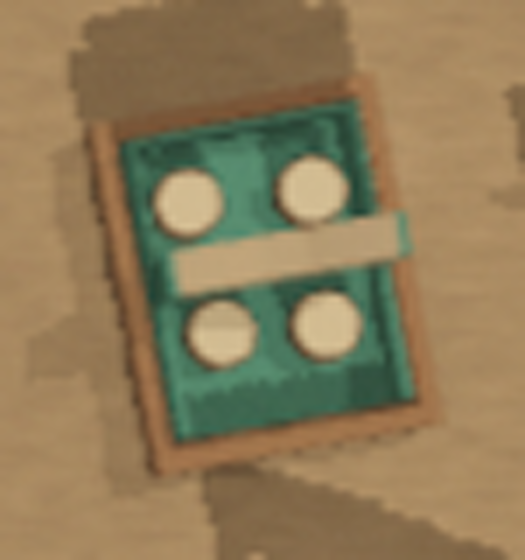

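View pics/c2.png

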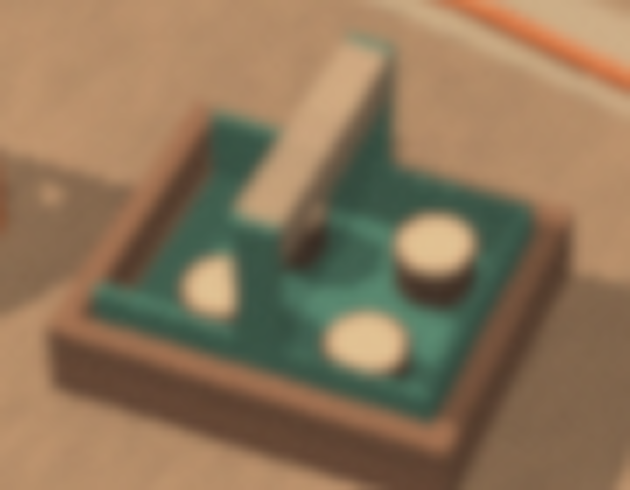

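```bash
cat > h.py <<'E'
import numpy as np, cv2
from plant import env
CAM={}
def cam(n):
    if n not in CAM: CAM[n]=env.camera(n)
    return CAM[n]
def ray(c,px):
    u=cv2.undistortPoints(np.array([[px]],float),c["intrinsics"],np.array(c["distortion"]))[0,0]
    d=c["R"].T@np.array([u[0],u[1],1]); o=-c["R"].T@c["t"]
    return o,d/np.linalg.norm(d)
def onz(c,px,z):
    o,d=ray(c,px); return o+d*(z-o[2])/d[2]
def tri(c1,p1,c2,p2):
    o1,d1=ray(c1,p1);o2,d2=ray(c2,p2)
    A=np.array([d1,-d2]).T; s=np.linalg.lstsq(A,o2-o1,rcond=None)[0]
    a=o1+d1*s[0];b=o2+d2*s[1]; return (a+b)/2,np.linalg.norm(a-b)
E
python3 - <<'E'
from h import *
np.set_printoptions(precision=4,suppress=True)
T=cam("top");S=cam("scene")
cp=lambda p:(305-.43+p[0]/7,165-.43+p[1]/7)
cs=lambda p:(210-.43+p[0]/7,215-.43+p[1]/7)
TL,BL,TR,BR=[(175,253),(182,295),(398,215),(402,255)]
P=[onz(T,cp(p),.093) for p in (TL,BL,TR,BR)]
print("bar mid",np.mean(P,0)); m=lambda a,b:(a+b)/2
v=m(P[0],P[1])-m(P[2],P[3]); print("bar len",np.linalg.norm(v),"yaw of y axis",np.degrees(np.arctan2(-v[0],v[1])))
print("tri",tri(T,cp((289,254.5)),S,cs((313,133))))
H=[onz(T,cp(p),.03) for p in [(88,122),(365,75),(440,420),(155,475)]]
print("holder",np.mean(H,0)); v=m(H[0],H[1])-m(H[2],H[3]); print(np.linalg.norm(v),np.degrees(np.arctan2(v[1],v[0])))
v=m(H[0],H[3])-m(H[1],H[2]);print(np.linalg.norm(v),np.degrees(np.arctan2(-v[0],v[1])))
# box
im=cv2.cvtColor(T["image"],cv2.COLOR_RGB2BGR); hsv=cv2.cvtColor(im,cv2.COLOR_BGR2HSV)
print(hsv[218,205],hsv[250,190])
mk=((hsv[...,0]<12)|(hsv[...,0]>170))&(hsv[...,1]>120)&(hsv[...,2]<120)
mk=mk.astype(np.uint8)*255; mk[:, :150]=0; mk[:,260:]=0;mk[:160]=0;mk[280:]=0
cn=max(cv2.findContours(mk,0,2)[0],key=cv2.contourArea)
r=cv2.minAreaRect(cn); print(r)
B=[onz(T,p,.05) for p in cv2.boxPoints(r)]
print("box corners",np.array(B)); print(np.mean(B,0),[np.linalg.norm(B[i]-B[i-1]) for i in range(4)])
for n,p,z in [("pencilA",(285,188),0.007),("pencilB",(283,248),.007),("jar",(300,110),.06),("log",(265,122),.038),("cup",(111,238),.075),("brush",(212,140),.01),("orange",(360,273),.07)]:
    print(n,onz(T,p,z))
E
```

```text
bar mid [ 0.5298 -0.1643  0.093 ]
bar len 0.08426944265576777 yaw of y axis 10.379662931926786
tri (array([ 0.5307, -0.1636,  0.0926]), np.float64(0.0021162950004487077))
holder [ 0.5298 -0.1621  0.03  ]
0.1397891821836354 11.19573165934423
0.11203258221511281 10.671579266857604
[  8 162 120] [  9 160  89]
((205.45648193359375, 216.11395263671875), (74.09859466552734, 63.43144607543945), 72.25532531738281)
box corners [[0.5598 0.3211 0.05  ]
 [0.6136 0.1591 0.05  ]
 [0.4229 0.0958 0.05  ]
 [0.3706 0.2562 0.05  ]]
[0.4917 0.208  0.05  ] [np.float64(0.2000091249895748), np.float64(0.1706926498891363), np.float64(0.20093796722001497), np.float64(0.16874544257665788)]
pencilA [ 0.5746 -0.0061  0.007 ]
pencilB [ 0.4075 -0.0014  0.007 ]
jar [ 0.7815 -0.0451  0.06  ]
log [0.7535 0.0504 0.038 ]
cup [0.43   0.4507 0.075 ]
brush [0.7084 0.1992 0.01  ]
orange [ 0.342  -0.2034  0.07  ]
```

Candidates in the top view:
- green tray in the wooden holder at (342,205)
- orange trays of the same shape at (406,179), (433,250), (360,273) and (424,316)

I choose the green one: the crop shows green walls, a wooden bar, four rounds, and the open nose towards the robot (bottom of the image). The bar measured 84 mm long and triangulated at z = 0.0926 (0.093 expected). The holder measured 140x112 and the box 200x170, so all agree with the sizes given.

```bash
cat > d.py <<'E'
from h import *
from scipy.spatial.transform import Rotation as Ro
np.set_printoptions(precision=4,suppress=True)
def delta(tcp,yaw,tilt):
    """tool z = tray x, heading yaw, tilt nose-down; tcp target world"""
    s=env.read_state();R=s["orientation"];p=s["eef_pos"]
    y,t=np.radians([yaw,tilt]); h=np.array([np.cos(y),np.sin(y),0]);k=np.array([0,0,1.])
    X=h*np.cos(t)+k*np.sin(t); Z=-h*np.sin(t)+k*np.cos(t); ty=-Z; tz=X; tx=np.cross(ty,tz)
    G=np.array([tx,ty,tz]).T
    print("d",R.T@(np.array(tcp)-p),"rot",np.degrees(Ro.from_matrix(R.T@G).as_rotvec()),"clock",s["clock"])
E
python3 -c "
from d import *
delta([.530,-.1635,.16],10.8,0)"
```

```text
d [-0.4555  0.0665 -0.2083] rot [  0.0383 -83.1655  -0.0439] clock 0.2
```

>>> jog_arm(targets=[[[-0.2, 0.0, -0.09, 0, -37, 0, 0], [-0.4555, 0.03, -0.2083, 0, -83.2, 0, 0], [-0.4555, 0.03, -0.2083, 0, -83.2, 0, 0], [-0.4555, 0.03, -0.2083, 0, -83.2, 0, 0], [-0.4555, 0.03, -0.2083, 0, -83.2, 0, 0], [-0.4555, 0.03, -0.2083, 0, -83.2, 0, 0], [-0.4555, 0.03, -0.2083, 0, -83.2, 0, 0], [-0.4555, 0.03, -0.2083, 0, -83.2, 0, 0], [-0.4555, 0.03, -0.2083, 0, -83.2, 0, 0], [-0.4555, 0.03, -0.2083, 0, -83.2, 0, 0], [-0.4555, 0.0665, -0.2083, 0, -83.2, 0, 0], [-0.4555, 0.0665, -0.2083, 0, -83.2, 0, 0], [-0.4555, 0.0665, -0.2083, 0, -83.2, 0, 0]]])

```text
clock: 1.82
eef_pos: [0.5299, -0.1647, 0.1612]
orientation: [[0.186, 0.001, 0.983], [-0.983, 0.0, 0.186], [-0.0, -1.0, 0.001]]
force: [-0.1, 1.6, 0.4]
grip_width: 0.998
```

Run:
```python
from d import *
s=env.read_state();c=env.camera("wrist");cv2.imwrite("pics/w1.png",cv2.cvtColor(c["image"],cv2.COLOR_RGB2BGR))
T=c["T_tool_cam"];print(T)
R=s["orientation"];p=s["eef_pos"]
Rw=R@T[:3,:3];tw=R@T[:3,3]+p
c["R"]=Rw.T;c["t"]=-Rw.T@tw
import pickle;pickle.dump(c,open("w1.pkl","wb"))
h=np.radians(10.8);X=np.array([np.cos(h),np.sin(h),0]);Y=np.array([-np.sin(h),np.cos(h),0])
ctr=np.array([.530,-.1635,.093])
im=c["image"].copy()
print(cv2.projectPoints(np.array([ctr+a*X+b*Y for a in(-.008,.008) for b in(-.042,.042)]),cv2.Rodrigues(c["R"])[0],c["t"],c["intrinsics"],np.array(c["distortion"]))[0][:,0])
```

```text
[[-0.0005  0.952   0.3062 -0.0825]
 [-0.     -0.3062  0.952  -0.1573]
 [ 1.      0.0004  0.0002 -0.0007]
 [ 0.      0.      0.      1.    ]]
[[272.5839 261.7585]
 [271.5506 163.4363]
 [291.4136 261.7368]
 [292.5117 163.4153]]
```

View pics/w1.png

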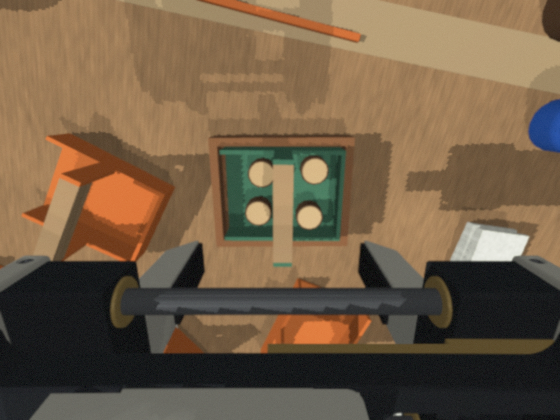

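The wrist view shows the bar from (283,163) to (283,263), within about 1 px of the prediction, and centred between the jaws. I'll descend now.

>>> jog_arm(targets=[[[0, 0.04, 0, 0, 0, 0, 0], [0, 0.07, 0, 0, 0, 0, 0], [0, 0.09, 0, 0, 0, 0, 0], [-0.001, 0.096, 0, 0, 0, 0, 0], [-0.001, 0.096, 0, 0, 0, 0, 0], [-0.001, 0.096, 0, 0, 0, 0, 1], [-0.001, 0.096, 0, 0, 0, 0, 1], [-0.001, 0.096, 0, 0, 0, 0, 1], [-0.001, 0.096, 0, 0, 0, 0, 1], [-0.001, 0.096, 0, 0, 0, 0, 1], [-0.001, 0.096, 0, 0, 0, 0, 1], [-0.001, 0.096, 0, 0, 0, 0, 1]]])

```text
clock: 3.38
eef_pos: [0.5302, -0.1636, 0.0655]
orientation: [[0.186, 0.002, 0.982], [-0.982, -0.0, 0.186], [0.0, -1.0, 0.002]]
force: [0.6, 0.9, 0.1]
grip_width: 0.288
```

>>> jog_arm(targets=[[[0, 0, 0, 0, 0, 0, 1], [0, 0, 0, 0, 0, 0, 1], [0, 0, 0, 0, 0, 0, 1], [0, 0, 0, 0, 0, 0, 1], [0, 0, 0, 0, 0, 0, 1], [0, 0, 0, 0, 0, 0, 1]]])

```text
clock: 4.12
eef_pos: [0.5303, -0.1636, 0.0654]
orientation: [[0.186, 0.002, 0.982], [-0.982, -0.0, 0.186], [0.0, -1.0, 0.002]]
force: [0.1, 0.6, -0.7]
grip_width: 0.166
```

Opening 0.166, about 15 to 16 mm, so the bar is held. I'll lift gently, straight up.

>>> jog_arm(targets=[[[0, -0.004, 0, 0, 0, 0, 1], [0, -0.01, 0, 0, 0, 0, 1], [0, -0.018, 0, 0, 0, 0, 1], [0, -0.026, 0, 0, 0, 0, 1], [0, -0.036, 0, 0, 0, 0, 1], [0, -0.048, 0, 0, 0, 0, 1], [0, -0.06, 0, 0, 0, 0, 1], [0, -0.072, 0, 0, 0, 0, 1], [0, -0.084, 0, 0, 0, 0, 1], [0, -0.096, 0, 0, 0, 0, 1], [0, -0.105, 0, 0, 0, 0, 1], [0, -0.11, 0, 0, 0, 0, 1], [0, -0.11, 0, 0, 0, 0, 1], [0, -0.11, 0, 0, 0, 0, 1]]])

```text
clock: 5.88
eef_pos: [0.5299, -0.1635, 0.1751]
orientation: [[0.186, 0.001, 0.982], [-0.982, 0.0, 0.186], [-0.0, -1.0, 0.001]]
force: [0.3, -0.1, -3.2]
grip_width: 0.171
```

Run:
```python
from d import *
for n in ("wrist","scene"):
    c=env.camera(n);cv2.imwrite(f"pics/{n}2.png",cv2.cvtColor(c["image"],cv2.COLOR_RGB2BGR))
print(env.read_state()["joint_positions"])
# final: nose over box at box-x +? handle point
b=np.array([.4917,.208]); y=np.radians(20);h=np.array([np.cos(y),np.sin(y)])
for t in (0,25,50):
    delta([*(b+0.0*h),.19],20,t)
```

```text
[-25.0928  25.2322  87.1811   0.0411  67.5504 -35.8563]
d [-0.3721 -0.0149  0.0318] rot [-0.0523 -9.2522 -0.0053] clock 5.975
d [-0.3721 -0.0149  0.0318] rot [24.893  -9.1056  2.0132] clock 5.975
d [-0.3721 -0.0149  0.0318] rot [49.8362 -8.6587  4.0316] clock 5.975
```

View pics/wrist2.png

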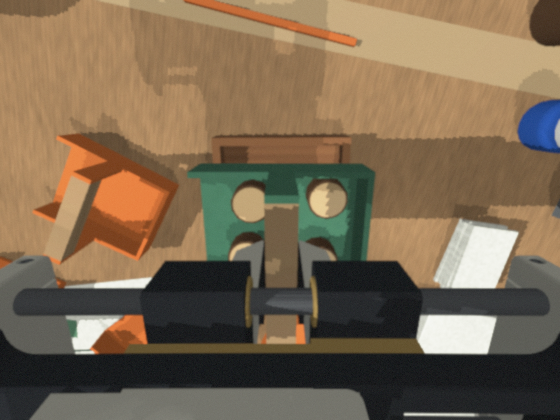

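View pics/scene2.png

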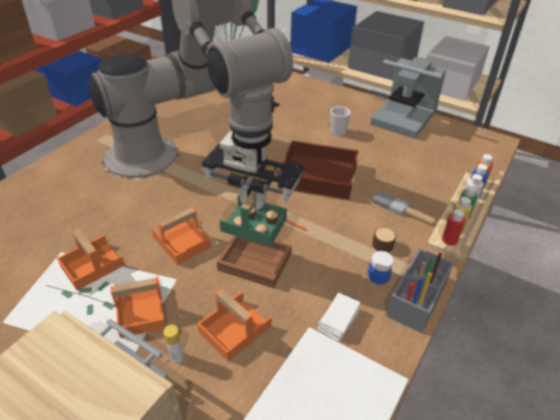

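The tray is up level with all four rounds in it (two in plain view, two partly behind the fingers), and the holder is empty. The force change is -3.2 N. Next is the slow carry to over the box.

>>> jog_arm(targets=[[[-0.004, 0, 0.001, 0, 0, 0, 1], [-0.012, 0, 0.003, 0, 0, 0, 1], [-0.024, 0, 0.005, 0, -0.5, 0, 1], [-0.042, 0, 0.009, 0, -1, 0, 1], [-0.064, 0, 0.014, 0, -1.5, 0, 1], [-0.088, 0, 0.019, 0, -2, 0, 1], [-0.112, 0, 0.024, 0, -2.7, 0, 1], [-0.136, 0, 0.029, 0, -3.3, 0, 1], [-0.16, 0, 0.034, 0, -3.9, 0, 1], [-0.184, 0, 0.039, 0, -4.5, 0, 1], [-0.208, 0, 0.044, 0, -5.1, 0, 1], [-0.232, 0, 0.049, 0, -5.7, 0, 1], [-0.256, 0, 0.054, 0, -6.3, 0, 1], [-0.28, 0, 0.06, 0, -6.9, 0, 1], [-0.304, 0, 0.065, 0, -7.5, 0, 1], [-0.328, 0, 0.07, 0, -8.1, 0, 1], [-0.35, 0, 0.0745, 0, -8.6, 0, 1], [-0.366, 0, 0.078, 0, -9, 0, 1], [-0.376, 0, 0.08, 0, -9.2, 0, 1], [-0.38, 0, 0.081, 0, -9.2, 0, 1]]])

```text
clock: 8.48
eef_pos: [0.5384, 0.2254, 0.1751]
orientation: [[0.342, 0.001, 0.94], [-0.94, 0.0, 0.342], [0.0, -1.0, 0.001]]
force: [-0.5, -0.4, -2.7]
grip_width: 0.17
```

Run:
```python
from d import *
for n in ("wrist","top"):
    c=env.camera(n);cv2.imwrite(f"pics/{n}3.png",cv2.cvtColor(c["image"],cv2.COLOR_RGB2BGR))
print(env.read_state()["joint_positions"])
b=np.array([.4917,.208]); y=np.radians(20);h=np.array([np.cos(y),np.sin(y)])
for t in (0,25,48):
    delta([*(b+0.05*h),.165],20,t)
```

```text
[15.1481 28.1571 82.2675 -0.004  69.5261 -4.7998]
d [-0.0001  0.0101  0.0001] rot [-0.0488 -0.0508  0.0079] clock 8.575
d [-0.0001  0.0101  0.0001] rot [24.9512 -0.0482  0.0189] clock 8.575
d [-0.0001  0.0101  0.0001] rot [47.9512 -0.0444  0.0287] clock 8.575
```

View pics/wrist3.png

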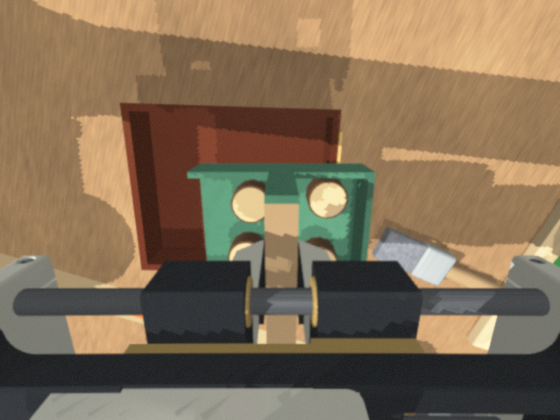

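View pics/top3.png

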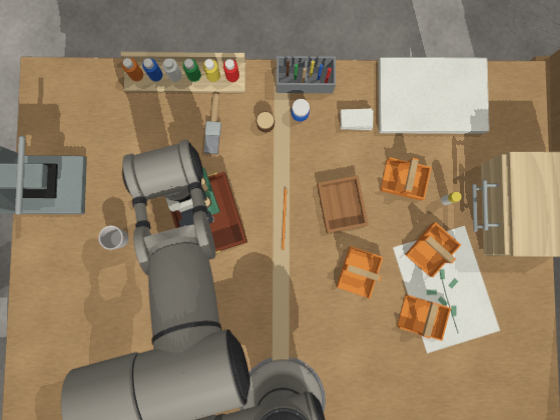

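The tray is over the box, nose towards the robot (left in the wrist view), and the rounds haven't moved: (249,202), (327,198) and two partly hidden. I'll tip slowly about the TCP.

>>> jog_arm(targets=[[[0, 0.002, 0, 3, 0, 0, 1], [0, 0.005, 0, 7, 0, 0, 1], [0, 0.008, 0, 11, 0, 0, 1], [0, 0.01, 0, 14, 0, 0, 1], [0, 0.01, 0, 17, 0, 0, 1], [0, 0.01, 0, 19, 0, 0, 1], [0, 0.01, 0, 21, 0, 0, 1], [0, 0.01, 0, 23, 0, 0, 1], [0, 0.01, 0, 25, 0, 0, 1], [0, 0.01, 0, 27, 0, 0, 1], [0, 0.01, 0, 29, 0, 0, 1], [0, 0.01, 0, 31, 0, 0, 1], [0, 0.01, 0, 33, 0, 0, 1], [0, 0.01, 0, 35, 0, 0, 1], [0, 0.01, 0, 37, 0, 0, 1], [0, 0.01, 0, 39, 0, 0, 1], [0, 0.01, 0, 41, 0, 0, 1], [0, 0.01, 0, 43, 0, 0, 1], [0, 0.01, 0, 45, 0, 0, 1], [0, 0.01, 0, 45, 0, 0, 1]]])

```text
clock: 11.08
eef_pos: [0.5368, 0.236, 0.1822]
orientation: [[0.422, 0.592, 0.687], [-0.902, 0.353, 0.25], [-0.095, -0.724, 0.683]]
force: [-0.1, 0.3, -2.9]
grip_width: 0.17
```

Run:
```python
from d import *
print(env.read_state()["joint_positions"])
for n in ("wrist","scene","top"):
    c=env.camera(n);cv2.imwrite(f"pics/{n}4.png",cv2.cvtColor(c["image"],cv2.COLOR_RGB2BGR))
a=cv2.imread("pics/scene4.png")[60:240,210:400];cv2.imwrite("pics/s4c.png",cv2.resize(a,None,fx=3.3,fy=3.3,interpolation=2))
a=cv2.imread("pics/top4.png")[140:300,120:290];cv2.imwrite("pics/t4c.png",cv2.resize(a,None,fx=3.6,fy=3.6,interpolation=2))
```

```text
[  7.618   14.3538 120.4985  76.1826  16.2369 -84.9904]
```

View pics/wrist4.png

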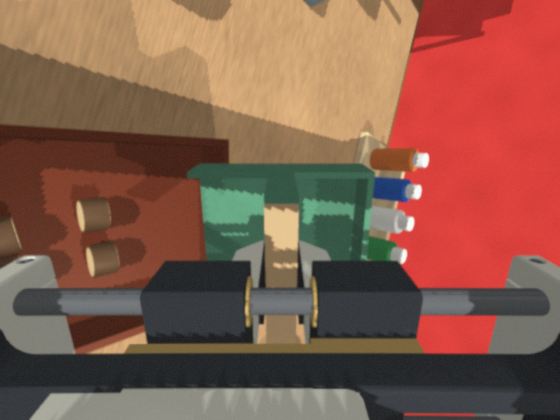

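View pics/s4c.png

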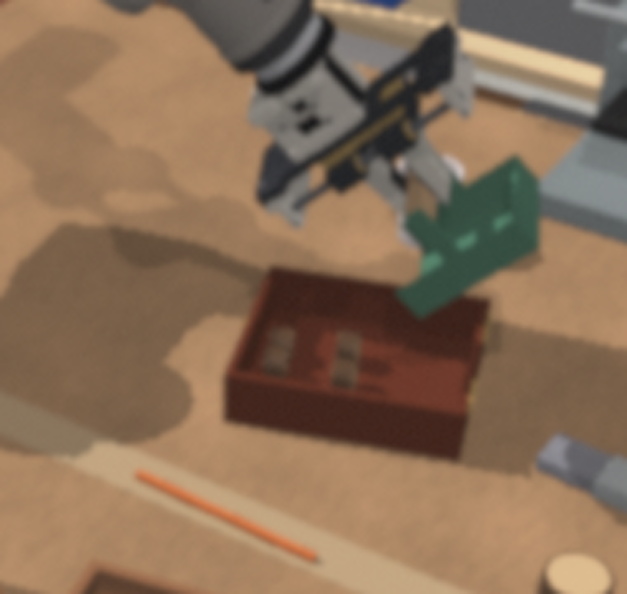

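View pics/t4c.png

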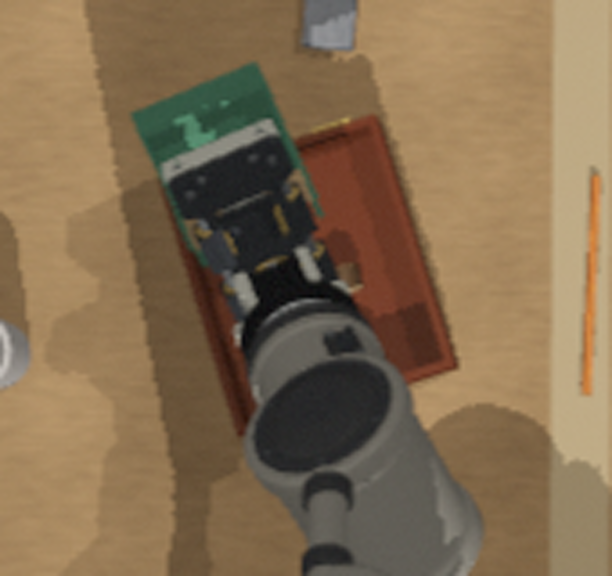

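All four rounds left the tray: the scene crop shows two pairs in the box at (279,350) and (346,360), and the tray floor is bare. But joint 5 is near its lower limit (16.24° against 16.16°), so I'll ease the tilt back a few degrees, staying well past 25°.

>>> jog_arm(targets=[[[0, 0, 0, -0.7, 0, 0, 1], [0, 0, 0, -1.5, 0, 0, 1], [0, 0, 0, -2.5, 0, 0, 1], [0, 0, 0, -3.5, 0, 0, 1], [0, 0, 0, -4.5, 0, 0, 1], [0, 0, 0, -5, 0, 0, 1], [0, 0, 0, -5, 0, 0, 1], [0, 0, 0, -5, 0, 0, 1], [0, 0, 0, -5, 0, 0, 1], [0, 0, 0, -5, 0, 0, 1]]])

```text
clock: 12.48
eef_pos: [0.5363, 0.2359, 0.1814]
orientation: [[0.421, 0.527, 0.738], [-0.902, 0.329, 0.28], [-0.095, -0.783, 0.614]]
force: [-0.6, 0.1, -3.7]
grip_width: 0.171
```

Run:
```python
from d import *
s=env.read_state()
print(s["joint_positions"],s["dq"],s["clock"])
R=s["orientation"];X=R[:,2];Z=-R[:,1];p=s["eef_pos"]
print("tilt",np.degrees(np.arcsin(X[2])),"nose",p-.059*X-.057*Z,"handle",p+.019*Z,"nose corners z",[(p-.059*X-.057*Z+k*.046*R[:,0])[2] for k in(-1,1)])
for n in ("wrist","scene"):
    c=env.camera(n);cv2.imwrite(f"pics/{n}5.png",cv2.cvtColor(c["image"],cv2.COLOR_RGB2BGR))
a=cv2.imread("pics/scene5.png")[60:240,210:400];cv2.imwrite("pics/s5c.png",cv2.resize(a,None,fx=3.3,fy=3.3,interpolation=2))
S4=cv2.imread("pics/scene4.png");d=cv2.absdiff(S4,cv2.imread("pics/scene5.png")).max(2)[140:200,275:350];print("box region diff",(d>25).sum())
```

```text
[  8.3575  14.4068 116.2373  48.0381  19.5185 -56.4326] [ 0.0741  0.0579  0.0634  0.1787  0.0768 -0.1867] 12.475
tilt 37.89317679522392 nose [0.5228 0.2381 0.1006] handle [0.5263 0.2296 0.1963] nose corners z [np.float64(0.10491768030379171), np.float64(0.09619094213160335)]
box region diff 26
```

View pics/wrist5.png

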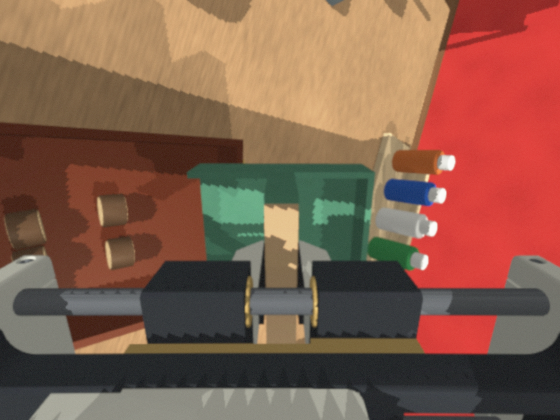

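View pics/s5c.png

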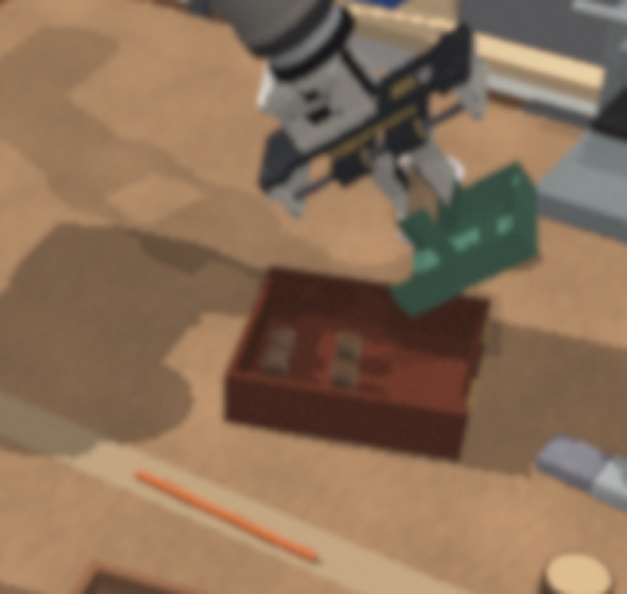

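Both pictures, 1.4 s apart, show the four rounds in the same places. The tray is empty with its nose 38° down, 100 mm up and about 43 mm from the box's middle. The handle is about 41 mm from it. I'm handing in.

```bash
python3 -c "
from plant import env
print(env.close_job()); s=env.read_state(); print(s['clock'],s['grip_width'],s['eef_pos'])"
```

```text
the job is handed in; nothing more can be done
None
the job is handed in; nothing more can be done
```

I gripped the green tray by its bar, lifted it straight out of the holder with all four rounds in it, carried it level to the box and tipped it slowly. I handed the job in at about 12.6 s of the 42 s. The hand-in gave no verdict.

**Last checks:**
- **Rounds:** All four are in the box, standing on edge, and in the same places in two pictures 1.4 s apart. The fourth is mostly hidden in the wrist view but visible in the scene view.
- **Tray:** It is empty and still held (opening 0.171), with the nose 38° below level. The lowest nose corner is 96 mm above the table, against a 50 mm rim. The nose and handle are both about 42 mm from the box's middle.
- **Bystanders:** The pictures showed none of them moved. I checked this by eye and did not measure it.

**What did not go as planned:** The 45° tilt ran joint 5 to 16.24°, almost at its 16.16° limit. That rolled the tool about 5° and shifted it about 20 mm. I eased the tilt back to 38° (joint 5 at 19.5°) and left the 5° roll, which fits within the limits.

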